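# Level the rocking coffee grinder

## Robot

A 7-joint arm with a two-finger parallel gripper is mounted at the origin on the work surface. World frame = base frame: x ahead of the robot, y to its left, z up, the work surface at z = 0. Lengths are in m, angles in rad, forces in N, time in s.
With the tool pointing down it reaches from about 0.425 to 0.875 m from the base axis. Payload 4.7 kg.
Tool frame: the origin (TCP) lies at the very end of the fingers, on their centre line; the grasp point (between the pads) lies 19 mm behind it; x points along the fingers, y is the direction in which the jaws open and shut, and the axes are right-handed (so a half turn about x gives the same grasp; the last joint's range is limited). The gripper opens to 87 mm and grips with 3 to 60 N. Pads are 19 mm wide; open, the fingers measure 117 mm over their backs; the gripper's body (75 mm by 190 mm) begins 51 mm behind the grasp point.
Start: joints at [1.147, 0.321, -0.07, 1.45, 0.023, 1.371, -0.057], TCP at [0.276, -0.589, 0.223] pointing down, gripper open.
Joint ranges: [-2.86, 2.86], [-0.3, 2.09], [-1.38, 1.24], [0.06, 2.45], [-1.56, 4.7], [0.09, 2.05], [-2.69, 2.69]. Speed limits (rad/s): [2.57, 2.57, 3.14, 3.14, 3.14, 3.14, 3.14].

## Interface

Orientations are given as a rotation vector (axis times angle).
In Python, from bench import ctrl gives the robot as it stands.
- The arm moves only by the tool step_arm, never from a script. Its argument "increments" is one flat list of numbers, 6 for each row, row after row: the shift along the tool's x, y, z in cm, then the turn, a rotation vector about the tool's x, y, z in rad. In form: [tx, ty, tz, ax, ay, az, tx, ty, tz, ax, ay, az, ...]. A call has 1 to 12 rows; each row shifts and turns the commanded pose from where the row before left it, along the tool's axes as they then stand; what a row does not reach is not made up. A row lasts 1/8 s, in which the tool goes at most 62.5 mm and 10.7 degrees, less where a joint would pass 70% of its speed; a pose out of reach is approached as far as the arm can. A call with a gripper value outside its range is refused whole. "fingers" is the opening in per cent of the stroke, from 0 (shut) to 100 (fully open), set as the call begins (left out, the last holds). The fingers move at their own pace and stop on an object; "force" is the grip in N (left out, the last holds). Time passes only in rows, so rows that do not move let the fingers close. It gives the time, the measured TCP pose, the force and the opening at its end, in the units of the state.
- ctrl.get_state(): the state, without advancing time (a new reading comes with each control period).
- ctrl.get_image(name): name is "scene" or "top"; returns the picture (400x640x3 uint8, red, green, blue); there is no depth.
- ctrl.camera_params(name): a dict with "vertical_fov" (degrees; the focal length in pixels is half the picture's height over the tangent of half this angle, whatever the lens; pixels are square), "cx", "cy" (the principal point, pixels), "R" (3x3) and "t" (3): a world point X has camera coordinates R X + t. Camera axes: x right, y down, z forward; pixel columns grow to the right and rows downward; lengths in m; the calibration is good to about 2 mm. A picture is of the moment at which its call begins. camera_params takes no time and is no camera call.
- ctrl.close_job(): hands the job in, once; it reports no verdict.
Trained networks look in the newest picture that a camera, given by its name, has taken for a name from the list of things; names that differ only in an ending like _2 or _b are one class to them, and where a whole thing is asked for, a point or a joint stands for the part that bears it (a point fixed in the world has none). Each returns a list of dicts, best first, with "score" (0 to 1); they miss things now and then, are a little off and sometimes report something else, mostly with a low value. They report only what shows in the picture. A call takes as long as a camera call.
- ctrl.search_frame(camera, name): "xyz" ([x, y, z] in m, in the coordinates of the camera as it stood for that picture, good to about 4 mm: the middle of the surface that is visible of it).
- ctrl.silhouettes(camera, name): "pixels" (400x640 bool, what is visible of it).
- ctrl.spot_point(camera, name): "xyz" ([x, y, z] in m, in the coordinates of the camera as it stood for that picture, good to about 4 mm: a listed point, or the origin of a listed thing).
The state is a dict: "time": time; "joint_positions": joint angles; "qd": joint speeds; "joint_torque": joint torques, N m; "position": TCP position; "tool_rot": TCP orientation; "ft_force": force on the tool from outside, world axes, zero at the start; "torque": the same for the moment, N m; "grip_width": opening from 0.0 (shut) to 1.0 (fully open).
Only numpy, scipy, OpenCV 4.12 (cv2) and the standard library are available. Lean on these libraries where they do the work, as an engineer would, in place of code of your own. Each camera call takes 0.05 s, during which the arm holds its last target.

## Task

The coffee grinder on the bar stands on only three of its four feet. Turn the square black hand knob of its inclined levelling foot clockwise until the rubber foot just touches the cork pad below it and bears lightly on it, without jacking the grinder up, then let go. Do not shift the grinder, and leave the pitcher, the cup and the tamper where they are.

Things in the scene. Friction and masses are not known exactly. Their poses are not given: they have to be found in the camera images.
- foot: Grinder's levelling foot, one rigid piece 130 mm long, moving as a screw: square black knob on top, 13 mm steel stem, 48 mm rubber disc at the bottom. Origin = knob centre; z = screw axis, pointing up and outwards, 30 degrees from vertical. The disc's underside is 108.5 mm below the origin along the axis; its lower rim meets the pad. It should end bearing on the pad with about 1 to 18 N.
- knob (a point): Centre of the square hand knob (36 x 36 mm, 44 mm along the axis, edges rounded 4 mm). z = screw axis, up; x and y are square to its flats. Coarse right-hand thread: clockwise, looking down on the knob, lowers it 1.5 mm along the axis per radian; 1.1 to 5 rad are needed. Turns with about 0.04 N m of friction, stays where left.
- over_pad (a point): Point fixed to the grinder, 12 mm above the counter, about where the foot's rim comes down. Below it lies a fixed cork pad, 110 x 100 mm; its top is 3 to 5.5 mm above the counter, differs each time and is not measured: contact must be felt. When the rim drags on it the turning torque climbs, by some 0.1 N m at 5 to 10 N; above 20 N the grinder lifts.
- boss (a point): Upper end of the fixed 32 mm boss that carries the screw, on the screw axis, 54 mm below the knob centre along the axis (less as the foot goes down). Fingers must stay above it.
- grinder: Coffee grinder, loose, about 11 kg, 335 mm high: dark base 230 x 185 mm, metal body, clear hopper. Origin on the counter under its base's middle, z up. In its axes the knob is near x -60, y -150, z 115 mm, the screw leaning to -y going up. The wall nearest the knob is the plane y = -55 mm (top overhang to -65 mm at z 225 to 245 mm).
- pitcher: Steel milk pitcher with a side handle, 90 mm wide, 110 mm high, origin under its middle. Leave it alone.
- cup: White cup, 84 mm wide, 60 mm high, origin under its middle. Leave it alone.
- tamper: Steel tamper standing on its 56 mm base, 92 mm high, origin under its middle. Leave it alone.

How it is judged:
At the end, for the whole second after the job is handed in: The rubber foot rests on the pad with a light force, 0.7 to 19 N, still and released; the grinder is at rest, upright within 0.01 rad and within 30 mm of where it stood (contact force between foot and anything else between 0.7 and 19 N and contact force between foot and the fingers below 0.1 N and angular speed of foot below 0.05 rad/s and angle between grinder's own z axis and vertical below 0.01 rad and distance of grinder from where it was at the start of the episode below 0.03 m and linear speed of grinder below 0.01 m/s); the robot touches nothing.
It fails at once if the grinder is jacked up or tipped by more than 0.03 rad (angle between grinder's own z axis and vertical above 0.03 rad).
It fails at once if the grinder is shoved more than 40 mm (distance of grinder from where it was at the start of the episode above 0.04 m).
It fails at once if the pitcher, cup or tamper is moved more than 30 mm (distance of any of pitcher, cup, tamper from where it was at the start of the episode above 0.03 m).
It also fails if it takes over 72 s, if anything falls off the work surface, if the arm or the gripper's body presses on something with over 40 N, if the wrist force passes 120 N, or if a joint passes its speed limit or range.

## Working session

There is one attempt and no reset: what is moved stays moved. The work goes in short steps, Python scripts to look and compute and a tool call to move; the robot and the scene stay as the last step left them, time stands still between calls to the robot, and variables do not carry over. Pictures are saved under pics/ and viewed, and the job is handed in when it is done.

Besides the shell and the picture viewer there is one more tool, called after "Emit:" as name(argument=value, ...) on one line, values as JSON. step_arm: Moves the arm, as the interface text tells. Its arguments: {"type":"object","properties":{"increments":{"type":"array","items":{"type":"number"}},"fingers":{"type":"number"},"force":{"type":"number"}},"required":["increments"]}

```bash
mkdir -p pics; ls; cat > h.py <<'E'
import numpy as np, cv2
from bench import ctrl
from scipy.spatial.transform import Rotation as R
def w(cam,p):
    c=ctrl.camera_params(cam); return np.array(c['R']).T@(np.array(p)-np.array(c['t']))
def px(cam,X):
    c=ctrl.camera_params(cam); p=np.array(c['R'])@np.array(X)+np.array(c['t']); f=200/np.tan(np.radians(c['vertical_fov'])/2)
    return c['cx']+f*p[0]/p[2], c['cy']+f*p[1]/p[2]
E
python3 - <<'E'
from h import *
np.set_printoptions(precision=4,suppress=True)
s=ctrl.get_state(); print(s)
for c in ('scene','top'):
    im=ctrl.get_image(c); cv2.imwrite(f'pics/{c}0.png',im[:,:,::-1])
    cp=ctrl.camera_params(c); print(c,cp)
    for n in ['knob','foot','boss','over_pad','grinder','pitcher','cup','tamper']:
        r=ctrl.spot_point(c,n)
        for d in r[:2]: print(c,n,round(d['score'],2),w(c,d['xyz']), np.array(px(c,w(c,d['xyz']))))
print(ctrl.get_state()['time'])
E
```

```text
pics
{'time': 0.0, 'joint_positions': array([ 1.1471,  0.3218, -0.0701,  1.4517,  0.0226,  1.3708, -0.0569]), 'qd': array([ 0.0009,  0.0011, -0.0007, -0.001 , -0.0004, -0.0013, -0.0004]), 'joint_torque': array([  0.0001, -49.1283,  -0.4037, -31.2535,  -0.0639,   0.0435,
         0.0002]), 'position': array([ 0.2753, -0.5882,  0.2214]), 'tool_rot': array([ 1.9793,  0.4423, -1.9803]), 'ft_force': array([-0.3214, -0.0353, -0.046 ]), 'torque': array([-0.0459, -0.0112,  0.0115]), 'grip_width': 0.9998215108935534}
scene {'vertical_fov': 56.423003814939165, 'cx': 316.46780178160753, 'cy': 200.61065859117028, 'R': array([[-0.0481,  0.9987,  0.0145],
       [ 0.6735,  0.0431, -0.7379],
       [-0.7376, -0.0257, -0.6747]]), 't': array([ 0.095 , -0.3457,  1.487 ])}
scene knob 0.57 [0.5634 0.0502 0.1122] [361.3455 183.027 ]
scene foot 0.64 [0.5588 0.0462 0.1144] [359.8667 181.2308]
scene boss 0.95 [0.5674 0.0721 0.0655] [367.7691 197.402 ]
scene boss 0.17 [ 0.8038 -0.1518 -0.0026] [277.0231 279.7487]
scene over_pad 0.59 [0.5595 0.0788 0.0145] [368.0484 208.9618]
scene over_pad 0.18 [ 0.6347  0.1
[... 432 characters left out ...]
65733, 'R': array([[ 0.0133, -0.9998,  0.0152],
       [-0.9947, -0.0148, -0.1021],
       [ 0.1023, -0.0137, -0.9947]]), 't': array([-0.066 ,  0.606 ,  0.8272])}
top knob 0.63 [0.5593 0.0423 0.1103] [268.7913 219.516 ]
top knob 0.6 [ 0.4995 -0.3465 -0.0007] [434.5836 249.022 ]
top foot 0.97 [0.5614 0.0445 0.1137] [267.5998 218.4509]
top boss 0.94 [0.565  0.0731 0.0654] [257.3242 217.8682]
top over_pad 0.9 [0.5641 0.0741 0.0113] [260.1607 219.5541]
top grinder 0.69 [ 0.6349  0.1874 -0.0057] [215.5308 190.3221]
top pitcher 0.75 [ 0.6842 -0.3177  0.0012] [421.7009 173.2323]
top cup 0.6 [ 0.5006 -0.3472 -0.0001] [434.941 248.593]
top tamper 0.69 [ 0.7994 -0.1567 -0.0022] [356.2797 126.8745]
0.9
```

View pics/scene0.png

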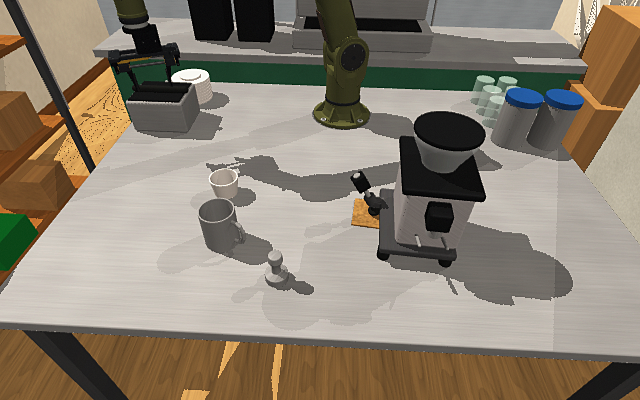

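View pics/top0.png

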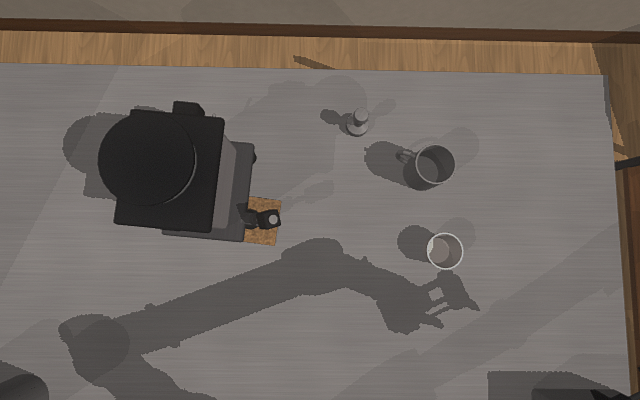

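The scene picture shows the knob at about (361,182), with the cork pad at about (365,213). In the top picture they are at (270,219) and (263,221). Next I need the knob's roll and a finer axis.

```bash
python3 - <<'E'
from h import *
np.set_printoptions(precision=4,suppress=True)
a=ctrl.get_image('scene')[150:235,330:410]; b=ctrl.get_image('top')[185:255,230:300]
print(R.from_rotvec(ctrl.get_state()['tool_rot']).as_matrix())
a=cv2.resize(a,(400,425),interpolation=cv2.INTER_CUBIC); b=cv2.resize(b,(400,400),interpolation=cv2.INTER_CUBIC)
b=np.vstack([b,np.zeros((25,400,3),np.uint8)])
o=np.hstack([a,b]); o=(255*(o/255.)**.5).astype(np.uint8)
cv2.imwrite('pics/z1.png',o[:,:,::-1])
acc={}
for c in ('scene','top'):
  for k in range(3):
    ctrl.get_image(c)
    for n in ['knob','foot','boss','over_pad','grinder']:
        r=ctrl.spot_point(c,n)
        if r: acc.setdefault((c,n),[]).append(w(c,r[0]['xyz']))
for k,v in acc.items(): print(k,np.mean(v,0),np.std(v,0))
print(ctrl.get_state()['time'])
E
```

```text
[[ 0.      0.424  -0.9057]
 [-0.0001 -0.9057 -0.424 ]
 [-1.      0.0001  0.0001]]
('scene', 'knob') [0.5628 0.0486 0.113 ] [0.0013 0.0006 0.0015]
('scene', 'foot') [0.5564 0.0495 0.115 ] [0.0011 0.0007 0.0014]
('scene', 'boss') [0.5647 0.0733 0.0674] [0.0005 0.0002 0.0012]
('scene', 'over_pad') [0.5603 0.076  0.0136] [0.0012 0.0009 0.0012]
('scene', 'grinder') [0.6343 0.1882 0.0003] [0.0001 0.0003 0.0009]
('top', 'knob') [0.5612 0.0439 0.1116] [0.0022 0.0015 0.0001]
('top', 'foot') [0.5624 0.0453 0.1151] [0.002  0.0022 0.0009]
('top', 'boss') [0.5628 0.0726 0.0647] [0.0007 0.001  0.0002]
('top', 'over_pad') [0.5622 0.0756 0.0129] [0.0019 0.0008 0.0012]
('top', 'grinder') [ 0.6374  0.1871 -0.0039] [0.0006 0.0014 0.0013]
2.8
```

View pics/z1.png

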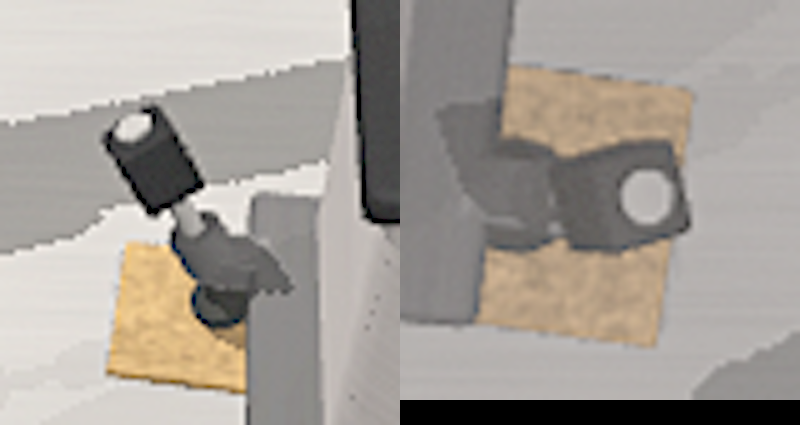

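```bash
cat > fit.py <<'E'
from h import *
from scipy.optimize import minimize
np.set_printoptions(precision=4,suppress=True)
C={c:ctrl.camera_params(c) for c in('scene','top')}
def P(c,X):
    k=C[c]; p=X@np.array(k['R']).T+np.array(k['t']); f=200/np.tan(np.radians(k['vertical_fov'])/2)
    return np.c_[k['cx']+f*p[:,0]/p[:,2],k['cy']+f*p[:,1]/p[:,2]]
# square w/ rounded vertical edges
t=np.linspace(0,np.pi/2,4)
q=[]
for i,(sx,sy) in enumerate([(1,1),(-1,1),(-1,-1),(1,-1)]):
    for tt in t: a=tt+i*np.pi/2; q.append([sx*.014+.004*np.cos(a),sy*.014+.004*np.sin(a)])
q=np.array(q)
box=np.vstack([np.c_[q*(.93 if abs(z)>.02 else 1),np.full(len(q),z)] for z in(-.022,-.0195,.0195,.022)])
def frame(yaw,roll,lean=np.radians(30)):
    return R.from_euler('z',yaw)*R.from_euler('x',lean)*R.from_euler('z',roll)
S=8
def ren(c,X,win):
    x0,y0,x1,y1=win
    m=np.zeros(((y1-y0)*S,(x1-x0)*S),np.uint8)
    h=cv2.convexHull(((P(c,X)+.5-[x0,y0])*S).astype(np.float32))
    cv2.fillConvexPoly(m,np.round(h*16).astype(np.int32),1,shift=4)
    return cv2.resize(m.astype(np.float32),(x1-x0,y1-y0),interpolation=cv2.INTER_AREA)
E
python3 - <<'E'
from fit import *
M={}
W={'scene':(340,165,390,225),'top':(235,195,295,245)}
for c in W:
    ctrl.get_image(c)
    x0,y0,x1,y1=W[c]
    for d in ctrl.silhouettes(c,'foot')[:1]:
        m=d['pixels']; print(c,d['score'],m.sum(),m[y0:y1,x0:x1].sum())
        M[c]=m
        for r in m[y0:y1,x0:x1][:: 1]: print(''.join('#' if v else '.' for v in r))
np.savez('m.npz',**M)
E
```

```text
scene 0.75 296 296
..................................................
..................................................
..................................................
..................................................
..................................................
..................................................
..................................................
...................##.............................
.................######...........................
...............########...........................
..............##########..........................
.............############.........................
............#############.........................
............##############........................
............###############.......................
.............##############.......................
..............##############......................
...............#############......................
...............##############.....................
................##############....................
................##############....................
..........
[... 1278 characters left out ...]
................#########............
..............................########............
..............................########............
................................#####.............
..................................................
..................................................
..................................................
..................................................
..................................................
..................................................
..................................................
..................................................
..................................................
..................................................
```

```bash
python3 - <<'E'
from fit import *
W={'scene':(345,165,378,197),'top':(250,205,295,235)}
I={}
for c in W:
    im=ctrl.get_image(c).astype(float); x0,y0,x1,y1=W[c]
    I[c]=im; g=im.max(2)[y0:y1,x0:x1]
    print(c)
    for r in g: print(' '.join('%3d'%v for v in r))
np.savez('im.npz',**I)
E
```

```text
scene
196 196 200 195 195 196 195 193 194 193 193 193 192 193 192 192 195 196 195 196 196 195 198 198 199 199 200 203 207 210 210 208 209
195 194 196 196 195 196 196 196 198 198 198 197 196 198 198 199 198 199 200 200 201 202 202 207 209 211 211 213 106 110 112 111 113
191 192 191 191 192 191 192 193 192 194 194 194 194 195 195 198 199 201 206 209 210 212 214 106 111 111 113 115 100 103 105 105 104
194 194 194 194 194 195 196 195 195 197 198 199 198 204 206 207 208 209 104 108 109 113 114  98 103 102 104 105 108 108 109 107 108
194 195 195 195 198 199 201 202 204 207 208 210 213 105 113 114 114 115 100 102 102 105 107 107 107 109 110 109 109 109 111 108 110
196 200 202 206 209 210 212 105 215 106 110 112 117 106 112  80 115 110 107 109 107 106 105 107 108 107 108 108 110 110 110 109 108
207 210 211 103 107 111 112  95 116  98  99 102 108  48  43  17  28  88 116 112 110 109 111 108 108 110 108 109 108 108 106 108 108
108 110 113  97 101 101 105 104 107 105 101  99  95  33   1  10  15  39 123 112 110 110 110 108 109 109 110 108 109 109 110 110 110
103 104 105 107 109 109 110 108 108 10
[... 7833 characters left out ...]
 122 128 124 129 132 129 132 140 150 137 126 126 127 121 127 130 126 133 122 113 132 119 119 119 128 128 130 128 129 128 128 129 129 129 127 128 128 129 129 130
142 137 126 130 112 116 126 126 129 133 134 130 128 144 138 124 121 126 126 128 133 137 139 132 122 130 110 125 120 128 130 128 128 128 129 127 129 128 128 128 130 127 129 128 128
160 144 129 125 117 126 145 146 137 137 133 130 133 151 141 121 120 116 128 140 150 150 142 144 137 139 114 128 124 129 130 130 129 131 130 129 130 130 131 129 130 130 130 130 130
147 129 112 106 112 118 139 149 144 140 127 124 137 148 136 132 129 120 131 138 143 150 137 137 138 146 112 126 129 127 130 129 131 129 128 131 130 128 130 130 130 130 133 130 130
```

```bash
cat > dofit.py <<'E'
from fit import *
W={'scene':(345,165,378,197),'top':(250,205,295,235)}
Z=np.load('im.npz'); T={};V={};cap={}
for c in W:
    x0,y0,x1,y1=W[c]; g=Z[c].max(2)[y0:y1,x0:x1]
    yy,xx=np.mgrid[y0:y1,x0:x1]
    bg=110 if c=='scene' else 125; fg=14 if c=='scene' else 40
    a=np.clip((bg-g)/(bg-fg),0,1)
    m=(g>(100 if c=='scene' else 85))
    n,l,st,ce=cv2.connectedComponentsWithStats(m.astype(np.uint8),connectivity=4)
    near=(353,173) if False else None
    lab=l[(175-y0),(356-x0)] if c=='scene' else l[219-y0,273-x0]
    cap[c]=(xx[l==lab].mean(),yy[l==lab].mean()); 
    ker=cv2.dilate((l==lab).astype(np.uint8),np.ones((3,3)))>0
    print(c,'cap',cap[c],(l==lab).sum())
    if (l==lab).sum()<90: a[ker]=1
    T[c]=a
    v=np.ones_like(a)
    if c=='scene': v[(xx>=362)&(yy>=189)]=0
    else: v[xx<261]=0
    V[c]=v
def cost(p,det=False):
    X=frame(p[3],p[4]).apply(box)+p[:3]
    e=0
    for c in W: e+=(V[c]*(ren(c,X,W[c])-T[c])**2).sum()
    return e
best=[]
for roll0 in np.radians(np.arange(-45,45,10)):
    p0=np.array([.561,.046,.113,-.1,roll0])
    r=minimize(cost,p0,method='Nelder-Mead',options=dict(initial_simplex=p0+np.vstack([np.zeros(5),np.diag([.004,.004,.004,.08,.15])]),maxfev=600))
    best.append((r.fun,r.x)); print(round(r.fun,2),r.x,np.degrees(r.x[3:]))
f,p=min(best,key=lambda b:b[0]); np.save('p.npy',p)
for c in W: print(c,'top centre px',P(c,(frame(p[3],p[4]).apply([[0,0,.022]])+p[:3])),cap[c])
a=frame(p[3],0).as_matrix()[:,2]; print('axis',a,'boss pred',p[:3]-.054*a)
E
python3 dofit.py
```

```text
scene cap (np.float64(360.8054054054054), np.float64(179.24054054054054)) 740
top cap (np.float64(272.8805970149254), np.float64(218.955223880597)) 67
44.69 [ 0.5602  0.0458  0.1144 -0.0221 -1.2288] [ -1.2659 -70.4079]
44.64 [ 0.5603  0.0456  0.1148 -0.0247 -1.2338] [ -1.4134 -70.6932]
44.88 [ 0.5604  0.0457  0.1149 -0.0376  0.3483] [-2.1522 19.9541]
44.92 [ 0.5602  0.0455  0.1152 -0.0209  0.3394] [-1.1954 19.4462]
45.73 [0.5602 0.0457 0.115  0.0119 0.3055] [ 0.6842 17.5058]
45.05 [ 0.5604  0.0455  0.115  -0.0747  0.3766] [-4.2815 21.5768]
44.71 [ 0.5604  0.0456  0.1149 -0.0597  0.3672] [-3.4202 21.0386]
44.75 [ 0.5603  0.0456  0.1149 -0.0624  0.3706] [-3.5764 21.2342]
44.99 [ 0.5603  0.0457  0.115  -0.0492  0.3431] [-2.8196 19.6601]
scene top centre px [[356.1666 175.6596]] (np.float64(360.8054054054054), np.float64(179.24054054054054))
top top centre px [[271.2594 218.5942]] (np.float64(272.8805970149254), np.float64(218.955223880597))
axis [-0.0123 -0.4998  0.866 ] boss pred [0.561  0.0726 0.068 ]
```

```bash
python3 - <<'E'
s=open('dofit.py').read()
s=s.replace("    if (l==lab).sum()<90: a[ker]=1\n","    if c=='top': a[ker]=1\n    else: a[(xx>=353)&(xx<=359)&(yy>=173)&(yy<=177)&(g>60)]=1; kk=(xx>=353)&(xx<=359)&(yy>=173)&(yy<=177)&(g>150); cap[c]=(xx[kk].mean(),yy[kk].mean())\n")
s=s.replace("[l==lab].mean()","[l==lab].mean()")
s=s.replace("+.5-","+OFF-") 
s=s.replace("print('axis'","print(p);print('axis'")
open('dofit.py','w').write(s)
E
python3 dofit.py
python3 - <<'E'
from fit import *
def back(c,u,v,z):
    k=C[c];f=200/np.tan(np.radians(k['vertical_fov'])/2);Rm=np.array(k['R']);o=-Rm.T@np.array(k['t'])
    d=Rm.T@np.array([(u-k['cx'])/f,(v-k['cy'])/f,1]);return o+d*(z-o[2])/d[2]
im=np.load('im.npz')['top']
g=im.mean(2)
# base right edge from row gradient rows 150..235
rows=list(range(158,190))+list(range(228,236)); pts=[]
for r in rows:
    d=np.diff(cv2.GaussianBlur(g,(3,3),0)[r,238:262]); j=np.argmax(np.abs(d)); pts.append((238+j+.5,r))
pts=np.array(pts); print(pts.T)
for z in(.03,.05):
    X=np.array([back('top',u,v,z) for u,v in pts])
    q=np.polyfit(X[:,0],X[:,1],1); res=X[:,1]-np.polyval(q,X[:,0]); ok=abs(res)<.003; q=np.polyfit(X[ok,0],X[ok,1],1); print(z,np.degrees(np.arctan(q[0])),ok.sum())
E
```

```text
scene cap (np.float64(360.8054054054054), np.float64(179.24054054054054)) 740
top cap (np.float64(272.8805970149254), np.float64(218.955223880597)) 67
16.65 [ 0.5604  0.0454  0.1154 -0.0202 -1.2324] [ -1.1574 -70.6104]
17.05 [ 0.5605  0.0454  0.1154 -0.0655 -1.2003] [ -3.7503 -68.7705]
17.64 [ 0.5599  0.0456  0.1149 -0.0053  0.3172] [-0.3052 18.1761]
16.83 [ 0.5602  0.0455  0.115  -0.0272  0.3409] [-1.5567 19.5312]
16.5 [ 0.5604  0.0455  0.1152 -0.0451  0.3535] [-2.5829 20.2554]
16.56 [ 0.5603  0.0456  0.1151 -0.0537  0.3637] [-3.0774 20.8367]
16.75 [ 0.5603  0.0454  0.1152 -0.0591  0.3628] [-3.3883 20.7874]
16.96 [ 0.5603  0.0455  0.1155 -0.0659  0.367 ] [-3.776  21.0285]
16.75 [ 0.5603  0.0454  0.1153 -0.0213  0.3382] [-1.2217 19.3765]
scene top centre px [[356.1356 175.4759]] (np.float64(356.1666666666667), np.float64(174.875))
top top centre px [[271.2894 218.6801]] (np.float64(272.8805970149254), np.float64(218.955223880597))
[ 0.5604  0.0455  0.1152 -0.0451  0.3535]
axis [-0.0225 -0.4995  0.866 ] boss pred [0.5616 0.0725 0.0685]
[[256.5 255.5 255.5 255.5 254.5 253.5 252.5 252.5 252.5 251.5 251.5 251.5
  251.5 251.5 251.5 251.5 251.5 251.5 250.5 250.5 250.5 250.5 250.5 250.5
  250.5 250.5 250.5 249.5 249.5 249.5 249.5 249.5 258.5 244.5 244.5 244.5
  244.5 244.5 244.5 244.5]
 [158.  159.  160.  161.  162.  163.  164.  165.  166.  167.  168.  169.
  170.  171.  172.  173.  174.  175.  176.  177.  178.  179.  180.  181.
  182.  183.  184.  185.  186.  187.  188.  189.  228.  229.  230.  231.
  232.  233.  234.  235. ]]
0.03 -4.670691804429274 32
0.05 -4.71116518115309 33
```

Emit:
step_arm(increments=[-0.24,-3.42,-4.18,0,0,0,-0.24,-3.42,-4.18,0,0,0,-0.24,-3.42,-4.18,0,0,0,-0.24,-3.42,-4.18,0,0,0,-0.24,-3.42,-4.18,0,0,0,-0.24,-3.42,-4.18,0,0,0,-0.24,-3.42,-4.18,0,0,0,-0.24,-3.42,-4.18,0,0,0,-0.24,-3.42,-4.18,0,0,0,-0.24,-3.42,-4.18,0,0,0,-0.24,-3.42,-4.18,0,0,0,-0.24,-3.42,-4.18,0,0,0], fingers=100)

```text
time: 4.6
position: [0.5565, -0.003, 0.2518]
tool_rot: [1.98, 0.439, -1.978]
ft_force: [0.9, 0.0, 0.1]
grip_width: 0.999
```

```bash
cat > rel.py <<'E'
from fit import *
import sys
# target: centre, yaw, roll(deg), height of TCP along axis above knob centre (mm), k quarter turns
cen=np.array([.5605,.0457,.1145]); yaw=np.radians(-4.8); roll=np.radians(21)
def target(h,phi=0,cen=cen):
    F=frame(yaw,roll).as_matrix(); x=-F[:,2]; y=F[:,1]; z=np.cross(x,y)
    Rt=R.from_matrix(np.c_[x,y,z])*R.from_rotvec([phi,0,0])
    return cen+F[:,2]*h/1000,Rt
def rel(pt,Rt):
    s=ctrl.get_state(); R0=R.from_rotvec(s['tool_rot'])
    print('t',s['time'],'q',s['joint_positions'],'pos',s['position'],'F',s['ft_force'],'M',s['torque'],'g',s['grip_width'])
    d=R0.inv().apply(pt-s['position'])*100; r=(R0.inv()*Rt).as_rotvec()
    print('shift cm (tool axes)',d,'rotvec',r,np.degrees(np.linalg.norm(r)))
    return d,r
E
python3 - <<'E'
from rel import *
p,Rt=target(100); print(p,Rt.as_matrix()); rel(p,Rt)
R0=R.from_rotvec(ctrl.get_state()['tool_rot'])
# split: roll about tool x then tilt
r=(R0.inv()*Rt)
for a in np.arange(-185,-150,5): print(a,(R.from_rotvec([np.radians(-a),0,0])*r).as_rotvec())
E
```

```text
[ 0.5563 -0.0041  0.2011] [[ 0.0418 -0.2895  0.9563]
 [ 0.4982  0.8357  0.2311]
 [-0.866   0.4668  0.1792]]
t 4.6 q [ 0.4925  0.1472 -0.5905  1.627   0.0838  1.3918 -1.2413] pos [ 0.5565 -0.003   0.2518] F [0.8506 0.029  0.1432] M [-0.0147 -0.0053 -0.0655] g 0.9989173367190877
shift cm (tool axes) [5.0667 0.0931 0.0671] rotvec [-2.8893  0.7026  0.3325] 171.42952582850154
-185 [ 0.2366 -0.2453  0.4646]
-180 [ 0.1513 -0.2244  0.4742]
-175 [ 0.0661 -0.2034  0.4831]
-170 [-0.0192 -0.1821  0.4915]
-165 [-0.1045 -0.1605  0.4992]
-160 [-0.1897 -0.1388  0.5062]
-155 [-0.275  -0.1168  0.5127]
```

Emit:
step_arm(increments=[0,0,0,-0.176,0,0,0,0,0,-0.176,0,0,0,0,0,-0.176,0,0,0,0,0,-0.176,0,0,0,0,0,-0.176,0,0,0,0,0,-0.176,0,0,0,0,0,-0.176,0,0,0,0,0,-0.176,0,0,0,0,0,-0.176,0,0,0,0,0,-0.176,0,0,0,0,0,-0.176,0,0,0,0,0,-0.176,0,0])

```text
time: 6.1
position: [0.5559, -0.0044, 0.2515]
tool_rot: [0.459, 1.521, -0.459]
ft_force: [-0.9, 0.2, -0.1]
grip_width: 1.001
```

Emit:
step_arm(increments=[0,0,0,-0.176,0,0,0,0,0,-0.176,0,0,0,0,0,-0.176,0,0,0,0,0,-0.176,0,0,0,0,0,-0.168,0,0,0,0,0,0,-0.047,0.122,0,0,0,0,-0.047,0.122,0,0,0,0,-0.047,0.122,0,0,0,0,-0.047,0.122,0,0,0,0,0,0])

```text
time: 7.35
position: [0.5554, -0.0082, 0.2496]
tool_rot: [0.188, 1.407, 0.599]
ft_force: [-0.1, -0.4, -0.3]
grip_width: 0.997
```

```bash
python3 - <<'E'
from rel import *
p,Rt=target(100); rel(p,Rt)
for c in('scene','top'): cv2.imwrite(f'pics/{c}1.png',ctrl.get_image(c)[:,:,::-1])
E
```

```text
t 7.35 q [ 1.0107  0.2579 -0.8322  1.657  -0.3363  1.3762  2.1105] pos [ 0.5554 -0.0082  0.2496] F [-0.1413 -0.4134 -0.3321] M [-0.4816 -0.1079 -0.0167] g 0.9969664025610401
shift cm (tool axes) [ 4.4136 -1.9503 -0.6761] rotvec [-0.0092  0.0018  0.002 ] 0.5471759568861704
```

View pics/scene1.png

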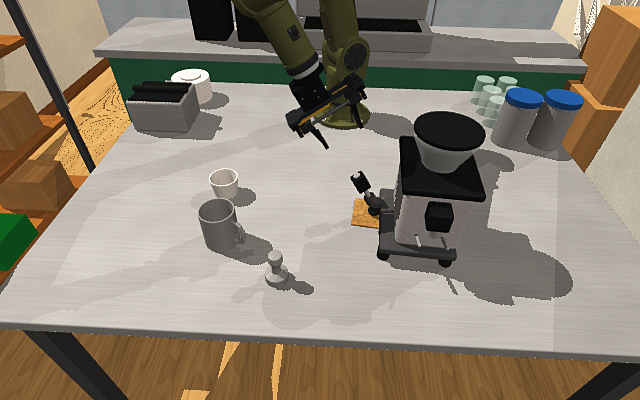

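Emit:
step_arm(increments=[1.1,-0.49,-0.17,-0.009,0.002,0.002,1.1,-0.49,-0.17,0,0,0,1.1,-0.49,-0.17,0,0,0,1.1,-0.48,-0.17,0,0,0,0,0,0,0,0,0,0,0,0,0,0,0])

```text
time: 8.2
position: [0.5571, -0.0003, 0.2031]
tool_rot: [0.177, 1.404, 0.613]
ft_force: [-1.0, -0.5, -0.1]
grip_width: 1.003
```

```bash
python3 - <<'E'
from rel import *
p,Rt=target(30); rel(p,Rt)
b=ctrl.get_image('top')[170:270,220:340]; cv2.imwrite('pics/t2.png',cv2.resize(b,(720,600),interpolation=cv2.INTER_CUBIC)[:,:,::-1])
E
```

```text
t 8.2 q [ 0.9901  0.3001 -0.8308  1.7149 -0.3147  1.2868  2.136 ] pos [ 0.5571 -0.0003  0.2031] F [-0.9719 -0.5238 -0.0895] M [-0.4848 -0.0865 -0.002 ] g 1.0033355278856848
shift cm (tool axes) [ 6.9815 -0.394  -0.2061] rotvec [ 0.007  -0.0001 -0.0007] 0.4053833152995279
```

View pics/t2.png

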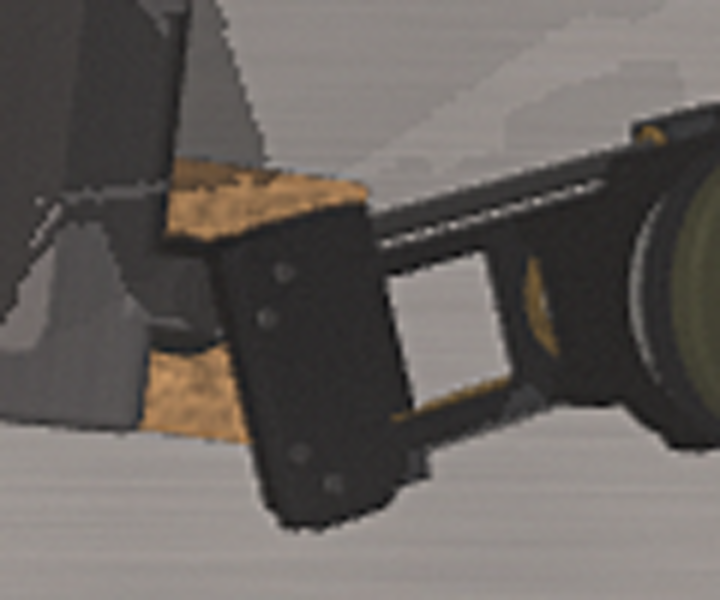

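Emit:
step_arm(increments=[1,-0.2,-0.1,0.007,0,0,1,-0.19,-0.1,0,0,0,1,0,0,0,0,0,1,0,0,0,0,0,1,0,0,0,0,0,0,0,0,0,0,0,0,0,0,0,0,0])

```text
time: 9.12
position: [0.5584, 0.0208, 0.1576]
tool_rot: [0.182, 1.406, 0.608]
ft_force: [0.2, -0.5, 0.5]
grip_width: 0.997
```

```bash
python3 - <<'E'
from rel import *
p,Rt=target(-15); rel(p,Rt); s=ctrl.get_image('scene'); rel(p,Rt)
b=s[150:230,320:420]; cv2.imwrite('pics/s3.png',cv2.resize(b,(700,560),interpolation=cv2.INTER_CUBIC)[:,:,::-1])
E
```

```text
t 9.125 q [ 0.952   0.3386 -0.8304  1.7759 -0.2977  1.1836  2.1203] pos [0.5584 0.0208 0.1576] F [ 0.1565 -0.4536  0.5078] M [-0.4661 -0.0056  0.0104] g 0.9970847844645444
shift cm (tool axes) [6.4836 0.0055 0.0029] rotvec [ 0.0001 -0.0002 -0.0005] 0.030132234212629824
t 9.175 q [ 0.9521  0.3384 -0.8304  1.7757 -0.2977  1.1836  2.1202] pos [0.5585 0.0206 0.1577] F [ 0.1773 -0.4807  0.6026] M [-0.4561 -0.135  -0.0282] g 0.997294952303774
shift cm (tool axes) [ 6.5023  0.0186 -0.0088] rotvec [-0.      0.0001 -0.0002] 0.012784193990970713
```

View pics/s3.png

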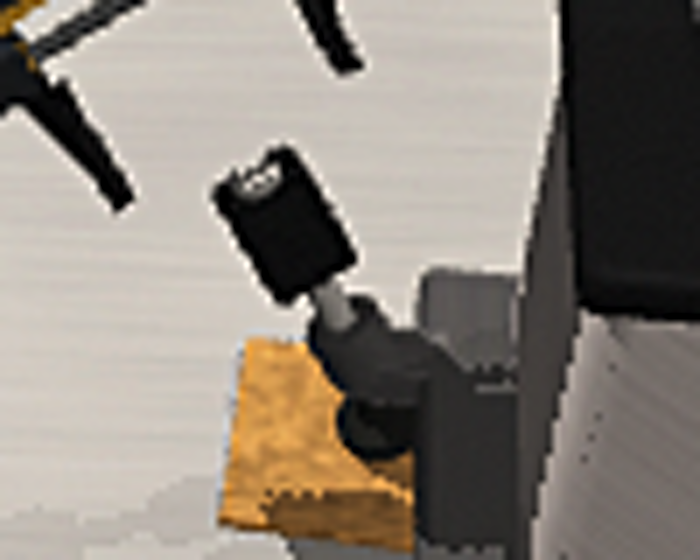

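Emit:
step_arm(increments=[1.1,0,0,0,0,0,1.1,0,0,0,0,0,1.1,0,0,0,0,0,1.1,0,0,0,0,0,1.1,0,0,0,0,0,1.0,0,0,0,0,0,0,0,0,0,0,0,0,0,0,0,0,0])

```text
time: 10.18
position: [0.5611, 0.0532, 0.1013]
tool_rot: [0.182, 1.406, 0.608]
ft_force: [0.6, 0.4, -0.5]
grip_width: 1.003
```

```bash
python3 - <<'E'
from rel import *
p,Rt=target(-15); s=ctrl.get_image('scene');b2=ctrl.get_image('top'); rel(p,Rt)
b=np.hstack([s[150:230,320:420],b2[180:260,230:330]]); cv2.imwrite('pics/s4.png',cv2.resize(b,(800,320),interpolation=cv2.INTER_CUBIC)[:,:,::-1])
E
```

```text
t 10.275 q [ 0.8873  0.4017 -0.8255  1.8384 -0.2688  1.0485  2.0929] pos [0.5613 0.053  0.1015] F [-0.6162 -0.0161  0.3721] M [-0.5184 -0.0406  0.018 ] g 1.0028413879683469
shift cm (tool axes) [ 0.0101  0.0224 -0.0114] rotvec [-0.      0.0002 -0.0001] 0.013309044216903957
```

View pics/s4.png

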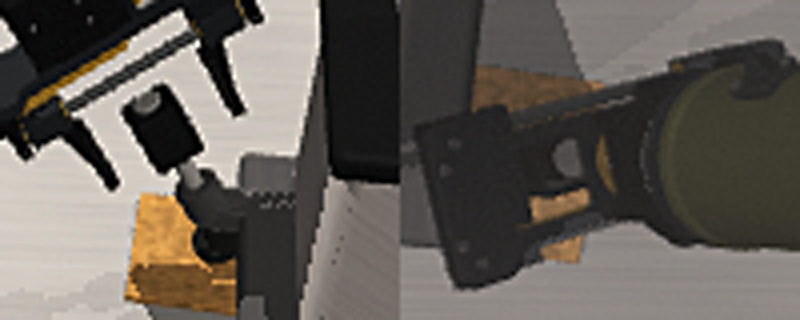

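```bash
cat > meas.py <<'E'
from rel import *
def meas(n=8):
    A=[]
    for _ in range(n):
        ctrl.camera_params('top'); ctrl.get_image('scene'); s=ctrl.get_state(); R0=R.from_rotvec(s['tool_rot'])
        A.append(np.r_[R0.inv().apply(s['ft_force']),R0.inv().apply(s['torque']),s['joint_torque'][6]])
    A=np.array(A); print('t',s['time'],'Ftool',A.mean(0)[:3],'Mtool',A.mean(0)[3:6],'sd',A.std(0)[[0,3]]/np.sqrt(n),'tau7',A.mean(0)[6],'g',s['grip_width'],'q7',s['joint_positions'][6])
    F=frame(yaw,roll).as_matrix(); d=s['position']-cen; h=d@F[:,2]
    print('TCP h mm',h*1e3,'lateral',(R0.inv().apply(d-h*F[:,2]))*1e3)
    return A.mean(0)
if __name__=='__main__':
    meas(int(sys.argv[1]) if len(sys.argv)>1 else 8)
E
python3 meas.py
```

```text
t 10.675 Ftool [ 0.0484 -0.0191  0.2916] Mtool [-0.0466  0.0802 -0.4624] sd [0.1449 0.0122] tau7 -0.02909120601543691 g 1.0020006911855837 q7 2.0928831521006894
TCP h mm -15.289843586943535 lateral [ 0.0001 -0.0347 -0.2601]
```

Emit:
step_arm(increments=[0,0,0,0,0,0,0,0,0,0,0,0,0,0,0,0,0,0,0,0,0,0,0,0,0,0,0,0,0,0,0,0,0,0,0,0], fingers=0, force=10)

```text
time: 11.42
position: [0.5611, 0.0522, 0.1006]
tool_rot: [0.181, 1.406, 0.607]
ft_force: [1.0, 3.4, -4.0]
grip_width: 0.41
```

```bash
python3 meas.py
```

```text
t 11.825 Ftool [ 3.1945 -4.4451  0.5329] Mtool [-0.0926 -0.0528 -1.4003] sd [0.2907 0.0089] tau7 -0.06994472147198394 g 0.4089368214323365 q7 2.092897686156375
TCP h mm -15.323602513383758 lateral [ 0.0008 -1.0496 -0.3895]
```

Emit:
step_arm(increments=[0,-0.1,0,0,0,0,0,0,0,0,0,0,0,0,0,0,0,0,0,0,0,0,0,0], fingers=0, force=30)

```text
time: 12.32
position: [0.5611, 0.0524, 0.1006]
tool_rot: [0.182, 1.407, 0.608]
ft_force: [0.9, -2.7, -4.3]
grip_width: 0.409
```

```bash
python3 meas.py
```

```text
t 12.725 Ftool [ 1.8994 -4.2687 -0.8997] Mtool [-0.0074  0.2153 -1.4874] sd [0.1532 0.0094] tau7 0.007628370622114744 g 0.4115520114976459 q7 2.0937192246914638
TCP h mm -15.378726959342963 lateral [-0.0003 -1.0263 -0.4001]
```

Emit:
step_arm(increments=[0,-0.15,0,0,0,0,0,0,0,0,0,0,0,0,0,0,0,0])

```text
time: 13.1
position: [0.5611, 0.0523, 0.1005]
tool_rot: [0.182, 1.407, 0.61]
ft_force: [-5.2, -0.4, 4.0]
grip_width: 0.414
```

```bash
python3 meas.py
```

```text
t 13.5 Ftool [-4.612   3.9757 -3.7704] Mtool [-0.0322  0.8636  0.0931] sd [0.2276 0.0053] tau7 0.004834853507418302 g 0.4135117880627164 q7 2.0949699939095567
TCP h mm -15.435187015927534 lateral [-0.0022 -1.1793 -0.4006]
```

Emit:
step_arm(increments=[-0.02,0.07,-0.07,0.1,0,0,0.015,0,0,0.1,0,0,0.015,0,0,0.1,0,0,0.015,0,0,0.1,0,0,0.015,0,0,0.1,0,0,0,0,0,0,0,0,0,0,0,0,0,0])

```text
time: 14.38
position: [0.5611, 0.0526, 0.0999]
tool_rot: [0.577, 1.537, 0.248]
ft_force: [1.6, 2.8, -2.4]
grip_width: 0.412
```

```bash
python3 meas.py
```

```text
t 14.775 Ftool [4.7066 3.0609 0.9952] Mtool [-0.1063 -0.4646 -0.0605] sd [0.3162 0.0089] tau7 -0.07530620889156125 g 0.40403679867175646 q7 1.635824099989286
TCP h mm -16.07155973709938 lateral [-0.0017 -1.2807  0.1895]
```

Emit:
step_arm(increments=[0.04,-0.04,0,0.1,0,0,0.02,0,0,0.1,0,0,0.02,0,0,0.1,0,0,0.02,0,0,0.1,0,0,0.015,0,0,0.1,0,0,0,0,0,0,0,0])

```text
time: 15.52
position: [0.5611, 0.0529, 0.0992]
tool_rot: [0.968, 1.605, -0.145]
ft_force: [1.5, 4.4, 0.4]
grip_width: 0.409
```

```bash
python3 meas.py 5
```

```text
t 15.775 Ftool [ 2.8166  4.6354 -2.4129] Mtool [-0.0214 -0.0638  0.4019] sd [0.2286 0.0084] tau7 -0.01946760548162274 g 0.41136955830398103 q7 1.1701489443963642
TCP h mm -16.872615623310246 lateral [-0.0022 -1.0739  0.8189]
```

```bash
cat > m2.py <<'E'
from rel import *
A=[]
for i in range(4):
    if i: ctrl.get_image('scene')
    s=ctrl.get_state(); R0=R.from_rotvec(s['tool_rot'])
    A.append(np.r_[s['time'],R0.inv().apply(s['torque'])[0],s['joint_torque'][6],R0.inv().apply(s['ft_force']),s['joint_positions'][6],s['grip_width'],(s['position']-cen)@frame(yaw,roll).as_matrix()[:,2]*1e3])
A=np.array(A); print('   t     Mx     tau7     Fx Fy Fz     q7   g    h');print(A); print('mean Mx',A[:,1].mean(),'tau7',A[:,2].mean())
E
```

Emit:
step_arm(increments=[0.03,0.05,-0.04,0.1,0,0,0.02,0,0,0.1,0,0,0.015,0,0,0.1,0,0])

```text
time: 16.15
position: [0.5612, 0.0532, 0.0988]
tool_rot: [1.198, 1.611, -0.397]
ft_force: [1.6, 3.5, 0.1]
grip_width: 0.409
```

```bash
python3 m2.py
```

```text
t     Mx     tau7     Fx Fy Fz     q7   g    h
[[ 16.15    -0.1078   0.7114   1.7058   2.9057  -1.7899   0.8828   0.4087
  -17.3171]
 [ 16.2      0.0003  -0.0526   1.1138   3.7169  -2.6343   0.8799   0.4091
  -17.3448]
 [ 16.25    -0.0345  -0.5137   1.8346   2.8009  -2.3504   0.8851   0.413
  -17.3477]
 [ 16.3     -0.0118  -0.1648   0.8439   4.1109  -1.6105   0.8865   0.4158
  -17.3296]]
mean Mx -0.0384369372290808 tau7 -0.004904718662146479
```

```bash
sed -e 's/range(4)/range(2)/' -e "s/print('   t .*h');//" m2.py > m3.py
```

Emit:
step_arm(increments=[0.02,0.04,-0.03,0.08,0,0,0.015,0,0,0.08,0,0])

```text
time: 16.55
position: [0.5612, 0.0533, 0.0986]
tool_rot: [1.316, 1.603, -0.534]
ft_force: [1.7, 3.2, 1.4]
grip_width: 0.411
```

```bash
python3 m3.py
```

```text
[[ 16.55    -0.0923   0.5619   0.4393   2.9238  -2.58     0.7315   0.4109
  -17.5925]
 [ 16.6     -0.0569  -0.0511   0.0599   1.3245  -1.7698   0.7291   0.4075
  -17.5924]]
mean Mx -0.0745857005461271 tau7 0.2553847641684115
```

Emit:
step_arm(increments=[0.015,0,0,0.08,0,0,0.015,0,0,0.08,0,0])

```text
time: 16.85
position: [0.5612, 0.0534, 0.0984]
tool_rot: [1.433, 1.586, -0.673]
ft_force: [0.9, 1.8, 2.1]
grip_width: 0.415
```

```bash
python3 m3.py
```

```text
[[ 16.85    -0.1316   0.5706  -0.8383   1.5672  -2.2919   0.5799   0.4152
  -17.8264]
 [ 16.9      0.0221  -0.049   -1.403    0.9407  -2.372    0.5774   0.4108
  -17.8663]]
mean Mx -0.05479148987548386 tau7 0.2608141105156392
```

Emit:
step_arm(increments=[0.01,0.02,-0.03,0.08,0,0,0.01,0,0,0.08,0,0])

```text
time: 17.15
position: [0.5612, 0.0535, 0.0982]
tool_rot: [1.548, 1.561, -0.815]
ft_force: [1.3, 3.1, 1.3]
grip_width: 0.409
```

```bash
python3 m3.py
```

```text
[[ 17.15    -0.0473   0.571    0.4335   1.5379  -3.2333   0.4272   0.4092
  -18.0743]
 [ 17.2      0.0189  -0.0499  -1.0828  -0.3042  -3.5016   0.4246   0.4124
  -18.0852]]
mean Mx -0.01418761059576222 tau7 0.26051923690829426
```

Emit:
step_arm(increments=[0.015,0,0,0.08,0,0,0.01,0,0,0.08,0,0])

```text
time: 17.45
position: [0.5611, 0.0536, 0.0979]
tool_rot: [1.661, 1.527, -0.96]
ft_force: [0.5, 1.2, 2.5]
grip_width: 0.412
```

```bash
python3 m3.py
```

```text
[[ 17.45    -0.1031   0.5538  -1.5808   0.3691  -2.3529   0.2747   0.4121
  -18.3198]
 [ 17.5     -0.0253  -0.0459  -0.6888   0.1772  -2.2492   0.2721   0.4132
  -18.3336]]
mean Mx -0.0641975365324122 tau7 0.25391904346179217
```

Emit:
step_arm(increments=[0.015,0,-0.04,0.08,0,0,0.01,0,0,0.08,0,0])

```text
time: 17.75
position: [0.5612, 0.0538, 0.0978]
tool_rot: [1.77, 1.483, -1.107]
ft_force: [0.1, -0.2, 1.9]
grip_width: 0.408
```

```bash
python3 m3.py
```

```text
[[ 17.75    -0.2023   0.5168  -1.7425   0.005   -0.856    0.1212   0.4075
  -18.5252]
 [ 17.8      0.0171  -0.0568  -1.4037  -0.4127  -0.9868   0.1186   0.4095
  -18.53  ]]
mean Mx -0.09263835366340237 tau7 0.23002117057330906
```

Emit:
step_arm(increments=[0.015,0,0,0.08,0,0,0.01,0,0,0.08,0,0])

```text
time: 18.05
position: [0.5612, 0.0539, 0.0976]
tool_rot: [1.877, 1.429, -1.256]
ft_force: [-1.1, 0.3, 1.2]
grip_width: 0.411
```

```bash
python3 m3.py
```

```text
[[ 18.05    -0.1805   0.4664  -0.8952  -1.2782  -0.4353  -0.0319   0.411
  -18.7407]
 [ 18.1      0.0153  -0.0792  -2.5666   0.0916  -1.5369  -0.0346   0.412
  -18.7549]]
mean Mx -0.08264629738462878 tau7 0.1935811957810074
```

Emit:
step_arm(increments=[0,0,0,0,0,0,0,0,0,0,0,0,0,0,0,0,0,0,0,0,0,0,0,0,0,0,0,0,0,0,0,0,0,0,0,0], fingers=100)

```text
time: 18.85
position: [0.5612, 0.0548, 0.0976]
tool_rot: [1.879, 1.429, -1.257]
ft_force: [1.0, 0.0, 0.4]
grip_width: 0.972
```

Emit:
step_arm(increments=[-0.5,0,0,0,0,0,-1,0,0,0,0,0,-1,0,0,0,0,0,-1.5,0,0,0,0,0,-2,0,0,0,0,0,-2,0,0,0,0,0,-2,0,0,0,0,0,-2,0,0,0,0,0,-2,0,0,0,0,0,0,0,0,0,0,0,0,0,0,0,0,0])

```text
time: 20.23
position: [0.5551, -0.0148, 0.2186]
tool_rot: [1.878, 1.429, -1.258]
ft_force: [1.0, -1.0, -0.4]
grip_width: 1.002
```

```bash
python3 - <<'E'
from h import *
np.set_printoptions(precision=4,suppress=True)
o=[]
for c in('scene','top'):
    im=ctrl.get_image(c); o.append(im)
    for n in ['knob','grinder','pitcher','cup','tamper']:
        for d in ctrl.spot_point(c,n)[:1]: print(c,n,round(d['score'],2),w(c,d['xyz']))
Z=np.load('im.npz')
a=np.hstack([np.vstack([cv2.resize(x[150:270,330:490].astype(np.uint8),(400,300)) for x in(Z['scene'],o[0])]),np.vstack([cv2.resize(x[90:250,90:303].astype(np.uint8),(400,300)) for x in(Z['top'],o[1])])])
cv2.imwrite('pics/end.png',a[:,:,::-1]); s=ctrl.get_state(); print(s['time'],s['ft_force'],s['position'])
E
```

```text
scene knob 0.79 [0.5624 0.0515 0.1115]
scene grinder 0.57 [ 0.6352  0.1881 -0.0003]
scene pitcher 0.78 [ 0.6878 -0.3118 -0.0003]
scene cup 0.8 [ 0.5007 -0.3497  0.0018]
scene tamper 0.85 [ 0.8042 -0.1546 -0.0015]
top knob 0.96 [0.5604 0.0479 0.1095]
top grinder 0.96 [ 0.6339  0.1872 -0.0051]
top pitcher 0.63 [ 0.6841 -0.3187  0.0017]
top tamper 0.71 [0.5627 0.0717 0.0653]
20.825 [-0.269  -0.1328  0.5547] [ 0.5554 -0.015   0.2188]
```

View pics/end.png

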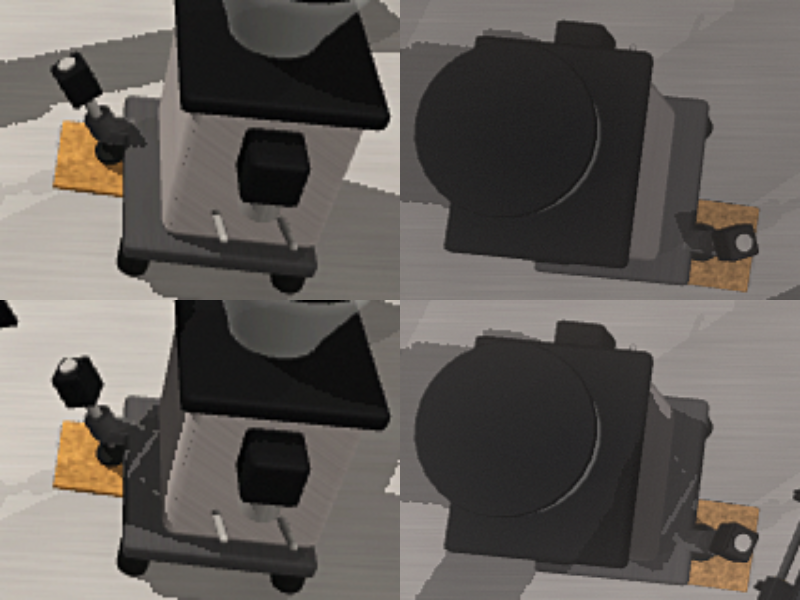

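Before and after match except that the knob sits lower and is turned; the grinder hasn't moved. The contact evidence is the torque rise. I'll check it against a free-air baseline by repeating the same roll motion with the gripper open.

Emit:
step_arm(increments=[0,0,0,-0.16,0,0,0,0,0,-0.16,0,0,0,0,0,-0.16,0,0,0,0,0,0,0,0,0,0,0,0,0,0,0,0,0,0,0,0])

```text
time: 21.58
position: [0.5554, -0.015, 0.2188]
tool_rot: [1.55, 1.561, -0.818]
ft_force: [0.3, 0.4, -0.9]
grip_width: 0.998
```

Emit:
step_arm(increments=[0,0,0,0.08,0,0,0,0,0,0.08,0,0])

```text
time: 21.82
position: [0.5554, -0.015, 0.2189]
tool_rot: [1.665, 1.526, -0.965]
ft_force: [0.3, 1.2, 1.0]
grip_width: 0.997
```

```bash
python3 m3.py
```

```text
[[ 21.825   -0.0137   0.6426  -0.2543   0.1873  -1.5567   0.2855   0.9974
  120.831 ]
 [ 21.875   -0.032   -0.0317   0.3989   0.6725   0.4457   0.2832   0.998
  120.8192]]
mean Mx -0.022848966726119222 tau7 0.3054224926745519
```

Emit:
step_arm(increments=[0,0,0,0.08,0,0,0,0,0,0.08,0,0])

```text
time: 22.12
position: [0.5554, -0.015, 0.2188]
tool_rot: [1.774, 1.483, -1.11]
ft_force: [-0.4, 1.1, -0.4]
grip_width: 1.003
```

```bash
python3 m3.py
```

```text
[[ 22.125    0.       0.6484   0.8673  -0.6474  -0.6399   0.1297   1.0025
  120.8241]
 [ 22.175   -0.0079  -0.0376  -0.2275  -0.0511   0.002    0.1274   0.9997
  120.8114]]
mean Mx -0.003941703518033048 tau7 0.3054121689638123
```

Emit:
step_arm(increments=[0,0,0,0.08,0,0,0,0,0,0.08,0,0])

```text
time: 22.42
position: [0.5554, -0.015, 0.2188]
tool_rot: [1.879, 1.429, -1.259]
ft_force: [-0.9, -0.0, 0.6]
grip_width: 1.003
```

```bash
python3 m3.py
```

```text
[[ 22.425   -0.0338   0.6553  -0.6132  -0.8778   0.0555  -0.0264   1.0032
  120.809 ]
 [ 22.475   -0.0234  -0.0405   0.0471  -0.1922  -0.6156  -0.0288   0.9998
  120.8118]]
mean Mx -0.028587534229817205 tau7 0.30743352603167295
```

The free-air roll shows the same joint-7 torque over that range (0.64–0.66 N m). The loaded turns needed 0.09, 0.13 and 0.19 N m more, so the climb is real drag of about 0.1 N m. Handing in.

```bash
python3 - <<'E'
from h import *
print(ctrl.close_job())
E
```

```text
the job is handed in; nothing more can be done
None
```

I turned the knob about 2.1 rad clockwise in a single grip, until the turning torque showed the foot dragging on the pad. I then opened the fingers, backed off along the screw axis and handed the job in at about 22.5 s. No verdict was reported.

**Contact:** I felt contact over the last 0.3–0.45 rad. Compared with the same motion in free air, the torque needed rose from 0.09 to 0.13 to 0.19 N m. Plain knob friction was about 0.08 N m, so the rim drag is about 0.1 N m. By your figures that is roughly 5–10 N on the pad. I inferred this force from torque and did not measure it directly.

**Foot height:** The knob came down about 3.3 mm along its axis, against 3.2 mm expected from the angle turned. My estimate of the rim's height is about 5.7 mm (±1 mm) against a pad top of 3 to 5.5 mm. That agrees with contact but doesn't prove it on its own.

**Surroundings:** Before and after pictures and the detections show the grinder, pitcher and tamper where they were, within measurement noise. The tool was clear and reading no load.

**Checks that disagreed or were weak:**
- The wrist moment sensor was noisy, about 0.03 N m per reading. One free-turn reading was as low as 0.05 N m, so I relied mainly on joint-7 torque.
- In the final top view, the detector missed the cup and mistook the foot area for the tamper. The scene view placed both correctly.

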